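# Slide the syrup warmer up to full

### The arm

A 6-joint arm with a two-finger parallel gripper is mounted at the origin on the work surface. World frame = base frame: x ahead of the robot, y to its left, z up, the work surface at z = 0. Lengths are in m, angles in degrees, forces in N, time in s.
With the tool pointing down it reaches from about 0.4 to 0.825 m from the base axis. Payload 7 kg.
Tool frame: the origin (TCP) lies on the centre line of the jaws, within the pads' length; the fingertips stand 11 mm ahead of it and the grasp point (between the pads) lies 8 mm behind it; z points along the fingers, y is the line along which they close (so a half turn about z gives the same grasp; the last joint's range is limited). The gripper opens to 88 mm and grips with 3 to 60 N. Pads are 19 mm wide; open, the fingers measure 130 mm over their backs; the gripper's body (78 mm by 193 mm) begins 47 mm behind the grasp point.
Start: joints at [90.304, 20.546, 0.682, 0, -70.136, -16.507], TCP at [0.188, 0.648, 0.238] pointing down, gripper open.
Joint ranges: [-176.03, 176.03], [-82.01, 121.73], [-58.28, 71.71], [-173.87, 95.51], [-174.79, -0.11], [-173.66, 173.66]. Speed limits (degrees/s): [136.94, 136.94, 172.46, 180, 180, 180].

### API

Orientations are given as [roll, pitch, yaw] about the fixed x, y, z axes, in that order (R = Rz(yaw) Ry(pitch) Rx(roll)).
In Python, from plant import r, capture, camera_model, job gives the robot as it stands.
- The arm moves only by the tool drive_tool, never from a script. Its argument "increments" is a list that holds one entry, the list of rows, each a list of 5 numbers: the gripper's target within -1 to 1 (fully open at 1, half-way at 0, shut at -1), then the shift along the tool's x, y, z scaled (see below), then the turn about the tool's z scaled (see below). In form: [[[gripper, tx, ty, tz, roll], ...]]. A call has 1 to 5 rows; each row is the pose to reach, as a shift and turn from the pose commanded when the call began, along the tool's axes at that moment, turning the shorter way round; what a row does not reach only later rows make up. The controller multiplies each number of a shift by 120 mm and each number of a turn by 360 degrees. A row lasts 1/8 s, in which the tool goes at most 62.5 mm and 10.7 degrees, less where a joint would pass 70% of its speed; a pose out of reach is approached as far as the arm can. A call with a number of a shift or a turn outside -1 to 1 is refused whole. A call with a gripper value outside its range is refused whole. The fingers move at their own pace and stop on an object; "squeeze" is the grip in N (left out, the last holds). Time passes only in rows, so rows that repeat a pose let the fingers close. It gives the time, the measured TCP pose, the force, the opening and the grip force at its end, in the units of the state.
- r.get_state(): the state, without advancing time (a new reading comes with each control period).
- capture(name): name is "scene" or "top" or "wrist"; returns the picture (480x640x3 uint8, red, green, blue); there is no depth.
- camera_model(name): a dict with "camera_matrix" (3x3 intrinsics, pixels), "rvec" (rotation vector, rad) and "tvec" (3), from world to camera coordinates, as OpenCV has them. Camera axes: x right, y down, z forward; pixel columns grow to the right and rows downward; lengths in m; the calibration is good to about 2 mm. The wrist camera is an equidistant fisheye: a pixel r from the principal point sees the ray r / f radians off the axis. A picture is of the moment at which its call begins: read the wrist's pose just before it. camera_model takes no time and is no camera call; for the wrist camera it gives the pose at the moment of the call.
- job.close_job(): hands the job in; it is judged then, once.
The state is a dict: "time_s": time; "joints": joint angles; "qd": joint speeds; "joint_torque": joint torques, N m; "tcp_pos": TCP position; "eef_rot": TCP orientation; "contact_force": force on the tool from outside, world axes, zero at the start; "moment": the same for the moment, N m; "gripper_width": finger opening in m; "gripper_force": force on a finger pad.
Only numpy, scipy, OpenCV 4.12 (cv2) and the standard library are available. Lean on these libraries where they do the work, as an engineer would, in place of code of your own. Each camera call takes 0.05 s, during which the arm holds its last target. There are 200 camera calls.

### The job

The syrup is too cold: turn up the zone the orange carafe stands on. With the fingers closed, touch the first, smallest mark at the left end of the touch bar in front of that zone and slide lightly along the row of marks, without lifting off, to the orange mark at the right end; finish while holding the fingertips there, still pressing the bar lightly. Leave the other bar alone, and do not move anything that stands about.

Things in the scene. Friction and masses are not known exactly. Their poses are not given: they have to be found in the camera images.
- hob: twin-zone induction warmer: steel housing, black glass top, 400 mm deep (x), 580 wide (y), 60 high, fixed. Origin: centre of its underside; -x points to its front edge (robot's side), +y to its left as the robot sees it, z up. The zones lie side by side; each one's touch bar lies straight in front of it, 155 mm before (-x of) the middle, running along y. The flat printed ring between the bars (standby) is not used
- left_bar (a joint): press of the left (+y) touch bar, m: 0 untouched, 0.004 fully down. The bar is sprung straight down: it starts to give at about 0.5 N, then 1.5 N per mm, 6.5 N fully down; it springs back when let go
- left_first (a point): centre of the first (smallest) mark on top of the left (+y) touch bar: dark grey, 164 mm along y, 28 mm wide, its top 6 mm above the glass, 66 mm above the counter. Six cross marks stand along its middle 26 mm apart: five white, growing from 5 to 16 mm long, then a wider orange one, 19 mm. Axes as the warmer's: the row runs along -y from here; the bar goes on 17 mm past each end mark
- left_last (a point): the same for the orange last mark of the left (+y) bar, 130 mm from the first along -y of the warmer
- left_zone (a point): centre of the left (+y) zone on the glass top, a thin grey printed ring 192 mm across; 45 mm behind (+x of) the warmer's middle and 140 mm to its side, 200 mm behind its bar
- right_bar (a joint): press of the right (-y) touch bar, m: 0 untouched, 0.004 fully down. The bar is sprung straight down: it starts to give at about 0.5 N, then 1.5 N per mm, 6.5 N fully down; it springs back when let go
- right_first (a point): centre of the first (smallest) mark on top of the right (-y) touch bar: dark grey, 164 mm along y, 28 mm wide, its top 6 mm above the glass, 66 mm above the counter. Six cross marks stand along its middle 26 mm apart: five white, growing from 5 to 16 mm long, then a wider orange one, 19 mm. Axes as the warmer's: the row runs along -y from here; the bar goes on 17 mm past each end mark
- right_last (a point): the same for the orange last mark of the right (-y) bar, 130 mm from the first along -y of the warmer
- right_zone (a point): centre of the right (-y) zone on the glass top, a thin grey printed ring 192 mm across; 45 mm behind (+x of) the warmer's middle and 140 mm to its side, 200 mm behind its bar
- carafe: syrup carafe, dark amber glass with orange foot, orange top and orange handle; 186 mm high, 102 mm across the foot, handle out to 89 mm from the axis at the carafe's +y. Origin at the centre of its underside. Loose, about 0.75 kg, stands on one of the two zones
- pot: lidded stainless pot, 158 mm across the lid, 118 mm high with its black knob, two loop handles out to 102 mm from the axis along its y. Origin at the centre of its underside. Loose, stands on the other zone
- cup: empty white paper cup, 80 mm across the rim, 92 mm high, loose on the counter to the left of the warmer. Origin at the centre of its underside
- sachet_box: white ceramic box of sachets, 90 x 110 mm, 76 mm high, loose on the counter to the right of the warmer. Origin at the centre of its underside
Not all that is in view belongs to the job. What is shaped like the cup but purple or red is not meant.

How it is judged:
By the outcome, as a careful person would: the job done as asked, in the order asked, and still so for the second after the job is handed in, while the arm keeps its last pose, push and grip.
It also fails if it takes over 38 s, if anything falls off the work surface, if the arm or the gripper's body presses on something with over 40 N, if the wrist force passes 120 N, or if a joint passes its speed limit or range.

## Working session

There is one attempt and no reset: what is moved stays moved. The work goes in short steps, Python scripts to look and compute and a tool call to move; the robot and the scene stay as the last step left them, time stands still between calls to the robot, and variables do not carry over. Pictures are saved under pics/ and viewed, at most 10 in all, crops included, and the job is handed in when it is done.

Besides the shell and the picture viewer there is one more tool, called after ">>>" by a JSON object that holds its "name" and its "arguments", one argument or row to a line. drive_tool: Moves the arm, as the interface text tells. Its arguments: {"type":"object","properties":{"increments":{"type":"array"},"squeeze":{"type":"number"}},"required":["increments"]}

```bash
mkdir -p pics
python3 - <<'E'
from plant import r, capture, camera_model, job
import cv2
for n in("scene","top"):
    cv2.imwrite(f"pics/{n}0.png",capture(n)[:,:,::-1]); m=camera_model(n); print(n,m)
s=r.get_state(); print(s)
E
```

```text
scene {'camera_matrix': array([[531.54416143,   0.        , 325.24084531],
       [  0.        , 531.54416143, 233.1268757 ],
       [  0.        ,   0.        ,   1.        ]]), 'rvec': array([ 2.37539253,  0.63718949, -0.23364468]), 'tvec': array([-0.53691489, -0.14611956,  1.55457979])}
top {'camera_matrix': array([[546.27366429,   0.        , 315.81532582],
       [  0.        , 546.27366429, 250.23478939],
       [  0.        ,   0.        ,   1.        ]]), 'rvec': array([ 2.16763364, -2.16420863,  0.12706776]), 'tvec': array([0.02085561, 0.58996231, 1.39229675])}
{'time_s': 0.1, 'joints': array([ 9.03054799e+01,  2.05880102e+01,  6.42077283e-01, -1.67794712e-02,
       -7.01361905e+01, -1.65069548e+01]), 'qd': array([-0.03478237, -0.12500488,  0.14996552,  0.04829835,  0.08408881,
        0.1227484 ]), 'joint_torque': array([-9.27743313e-04, -5.84161985e+01,  2.93753761e+01,  7.01524928e+00,
        1.02227210e-02, -4.78085121e-05]), 'tcp_pos': array([0.18824771, 0.64780864, 0.23673491]), 'eef_rot': array([ 1.79916779e+02, -8.21119610e-03, -1.62071816e+01]), 'contact_force': array([-0.26514071, -0.17478793,  0.15526782]), 'moment': array([0.0072986 , 0.00353655, 0.00742496]), 'gripper_force': 0.0, 'gripper_width': 0.0876324524281704}
```

View pics/scene0.png

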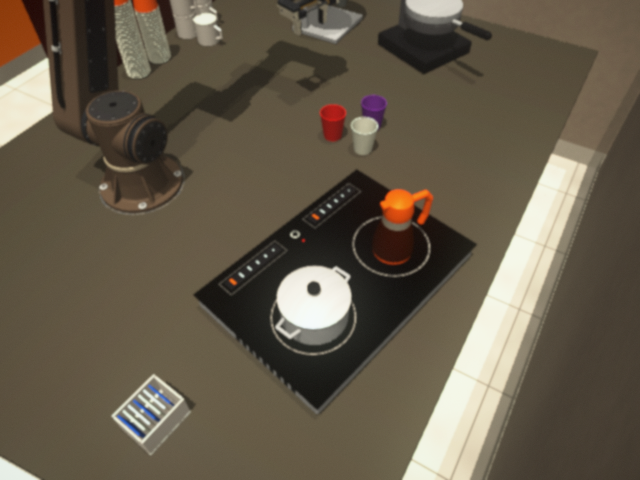

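View pics/top0.png

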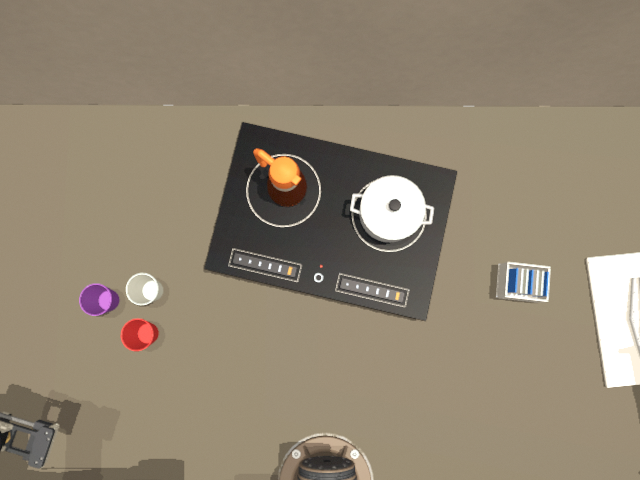

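The scene picture shows the carafe on the left (+y) zone. In the top picture the left bar runs from about (240,259) to its orange mark at (290,271), and the pot is on the right zone. Next I'll measure the marks in both cameras.

```bash
cat > h.py <<'E'
import numpy as np,cv2
def ray(m,uv,z):
    R=cv2.Rodrigues(m["rvec"])[0]; d=R.T@np.linalg.inv(m["camera_matrix"])@np.array([*uv,1.]); c=-R.T@m["tvec"]
    return c+d*(z-c[2])/d[2]
E
python3 - <<'E'
from plant import r, capture, camera_model, job
import numpy as np,cv2
from h import ray
for n,box in(("top",(225,245,415,312)),("scene",(215,180,365,298))):
    im=cv2.imread(f"pics/{n}0.png"); m=camera_model(n)
    x0,y0,x1,y1=box; c=im[y0:y1,x0:x1].astype(int)
    cv2.imwrite(f"pics/{n}_crop.png",cv2.resize(im[y0:y1,x0:x1],None,fx=4,fy=4,interpolation=cv2.INTER_CUBIC))
    B,G,Rr=c[:,:,0],c[:,:,1],c[:,:,2]
    for name,w in(("or",np.clip(Rr-B-40,0,None)),("wh",np.clip(np.minimum(B,Rr)-75,0,None))):
        k,l,st,_=cv2.connectedComponentsWithStats((w>0).astype(np.uint8),connectivity=4)
        for i in range(1,k):
            if st[i,4]<3: continue
            ys,xs=np.where(l==i); ww=w[ys,xs]; u=(xs*ww).sum()/ww.sum()+x0; v=(ys*ww).sum()/ww.sum()+y0
            print(n,name,st[i,4],round(u,1),round(v,1),ray(m,(u,v),.066).round(4))
E
```

```text
top or 12 320.8 265.9 [0.5462 0.0093 0.066 ]
top or 36 289.3 270.5 [0.5345 0.0891 0.066 ]
top or 34 397.0 295.6 [ 0.4713 -0.1835  0.066 ]
top wh 3185 377.2 284.4 [ 0.4995 -0.1337  0.066 ]
top wh 407 266.7 265.4 [0.5472 0.1467 0.066 ]
top wh 5 401.5 252.8 [ 0.5802 -0.1965  0.066 ]
top wh 681 266.1 265.1 [0.548  0.1481 0.066 ]
top wh 3 398.2 257.5 [ 0.568 -0.188  0.066]
top wh 3 388.3 258.7 [ 0.565  -0.1627  0.066 ]
top wh 7 320.7 265.9 [0.5461 0.0095 0.066 ]
top wh 4 383.0 265.8 [ 0.5467 -0.1489  0.066 ]
top wh 89 318.0 277.2 [0.5174 0.0162 0.066 ]
top wh 2813 275.5 299.7 [0.4604 0.1236 0.066 ]
top wh 3 329.3 293.7 [ 0.4759 -0.0123  0.066 ]
top wh 16 330.3 295.7 [ 0.4707 -0.0148  0.066 ]
scene or 44 315.1 216.2 [0.5368 0.0921 0.066 ]
scene or 18 303.0 240.1 [0.5513 0.0083 0.066 ]
scene or 50 232.5 281.2 [ 0.473  -0.1809  0.066 ]
scene wh 6 348.5 190.1 [0.5666 0.219  0.066 ]
scene wh 11 341.9 195.2 [0.5604 0.1934 0.066 ]
scene wh 14 335.5 200.4 [0.5548 0.1681 0.066 ]
scene wh 20 328.7 205.5 [0.5485 0.1428 0.066 ]
scene wh 24 322.0 210.9 [0.5429 0.1173 0.066 ]
scene wh 3 363.7 223.7 [0.658  0.1325 0.066 ]
scene wh 73 356.8 250.5 [0.6835 0.0464 0.066 ]
scene wh 59 294.3 234.8 [0.5232 0.0121 0.066 ]
scene wh 12 272.9 249.6 [ 0.5028 -0.0546  0.066 ]
scene wh 17 265.1 255.5 [ 0.4966 -0.0794  0.066 ]
scene wh 21 257.2 261.8 [ 0.4909 -0.1049  0.066 ]
scene wh 25 249.0 267.9 [ 0.4843 -0.1298  0.066 ]
scene wh 1997 314.7 283.4 [ 0.6439 -0.0895  0.066 ]
scene wh 29 241.1 274.7 [ 0.4795 -0.1555  0.066 ]
```

View pics/top_crop.png

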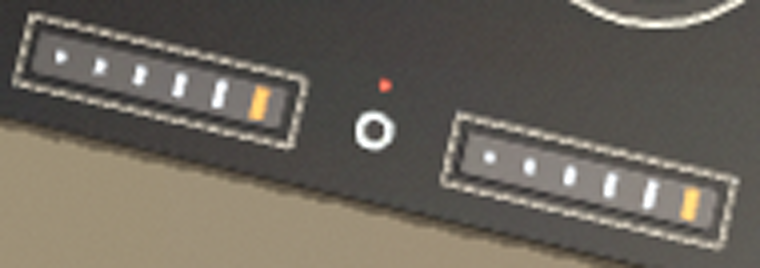

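The top crop shows both bars. The left bar's small mark is at about (240,259) and its orange mark at (289.3,270.5) in the full image. The two cameras agree to about 3 mm: first mark ≈ (0.565, 0.217), last ≈ (0.5357, 0.0906), warmer yaw about -13.1°, and the spacings come out right. I'll move across high with the fingers closing.

>>> {"name": "drive_tool", "arguments": {
  "increments": [
    [[-1, 1, 0.64, 0, -0.0086], [-1, 1, 0.64, 0, -0.0086], [-1, 1, 0.64, 0, -0.0086], [-1, 1, 0.64, 0, -0.0086]]
  ],
  "squeeze": 10
}}

```text
time_s: 0.6
tcp_pos: [0.2829, 0.5402, 0.2377]
eef_rot: [-180.0, 0.0, -13.2]
contact_force: [-0.1, 1.0, 1.2]
gripper_width: 0.0532
gripper_force: 0.0
```

>>> {"name": "drive_tool", "arguments": {
  "increments": [
    [[-1, 1, 0.58, 0, 0], [-1, 1, 0.58, 0, 0], [-1, 1, 0.58, 0, 0], [-1, 1, 0.58, 0, 0]]
  ]
}}

```text
time_s: 1.1
tcp_pos: [0.3834, 0.4463, 0.2373]
eef_rot: [180.0, 0.0, -13.2]
contact_force: [-0.3, 1.0, -0.6]
gripper_width: 0.0129
gripper_force: 0.0
```

>>> {"name": "drive_tool", "arguments": {
  "increments": [
    [[-1, 1, 0.58, 0, 0], [-1, 1, 0.58, 0, 0], [-1, 1, 0.58, 0, 0], [-1, 1, 0.58, 0, 0]]
  ]
}}

```text
time_s: 1.6
tcp_pos: [0.4843, 0.3517, 0.2372]
eef_rot: [180.0, 0.0, -13.1]
contact_force: [-0.1, 0.1, 0.6]
gripper_width: 0.0003
gripper_force: 0.0
```

>>> {"name": "drive_tool", "arguments": {
  "increments": [
    [[-1, 0.91, 0.94, 0.2, 0], [-1, 0.91, 0.94, 0.4, 0], [-1, 0.91, 0.94, 0.8, 0], [-1, 0.91, 0.94, 0.8, 0], [-1, 0.91, 0.94, 0.8, 0]]
  ]
}}

```text
time_s: 2.22
tcp_pos: [0.5648, 0.2176, 0.1413]
eef_rot: [180.0, 0.0, -13.0]
contact_force: [-0.2, 0.5, 0.4]
gripper_width: 0.0003
gripper_force: 0.0
```

Run:
```python
from plant import r, capture, camera_model, job
import cv2,numpy as np,pickle
m=camera_model("wrist"); s=r.get_state(); im=capture("wrist")[:,:,::-1].copy()
pickle.dump(m,open("wm.pkl","wb")); cv2.imwrite("pics/w0.png",im); print(m,s["tcp_pos"],s["eef_rot"],s["contact_force"],s["gripper_width"])
```

```text
{'camera_matrix': array([[371.64829954,   0.        , 319.52433409],
       [  0.        , 371.64829954, 240.1856714 ],
       [  0.        ,   0.        ,   1.        ]]), 'rvec': array([-1.82537318,  2.29703401,  0.34511958]), 'tvec': array([0.33942015, 0.46970374, 0.44676014])} [0.56484392 0.21762425 0.14132536] [ 1.79952628e+02  2.08144815e-02 -1.30391316e+01] [-0.19930374  0.515287    0.38933894] 0.0003470391550346448
```

View pics/w0.png

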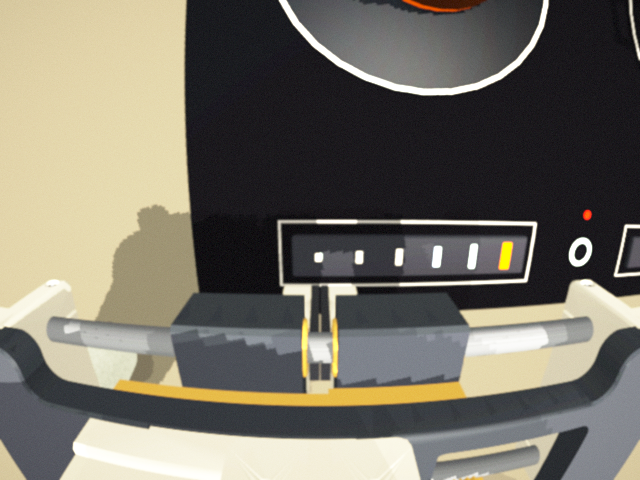

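The wrist view shows all six marks clear of the fingers, from the first at (319,257) to the orange one at (506,256). The closed tips are centred at column 320.

Run:
```python
import cv2,numpy as np,pickle
m=pickle.load(open("wm.pkl","rb")); im=cv2.imread("pics/w0.png")
R=cv2.Rodrigues(m["rvec"])[0]; c=-R.T@m["tvec"]; K=m["camera_matrix"]
x0,y0,x1,y1=300,236,520,276; p=im[y0:y1,x0:x1].min(2).astype(int); q=im[y0:y1,x0:x1].max(2).astype(int)
k,l,st,ce=cv2.connectedComponentsWithStats((q>170).astype(np.uint8)); P=[]
for i in range(1,k):
    if st[i,4]<20: continue
    u,v=ce[i]+[x0,y0]; a=(np.array([u,v])-K[:2,2])/K[0,0]; t=np.hypot(*a)
    d=R.T@np.array([*(a/t*np.sin(t)),np.cos(t)]); X=c+d*(.066-c[2])/d[2]; P.append(X); print(u.round(1),v.round(1),X.round(4))
P=np.array(P); P=P[np.argsort(-P[:,1])]
d=P[-1]-P[0]; print(np.linalg.norm(d), np.degrees(np.arctan2(d[0],d[1])))
```

```text
505.3 255.0 [0.536  0.0924 0.066 ]
472.3 256.0 [0.5416 0.1177 0.066 ]
436.7 256.1 [0.5475 0.1429 0.066 ]
398.7 256.4 [0.5535 0.1681 0.066 ]
358.6 256.6 [0.5593 0.1935 0.066 ]
318.1 256.7 [0.5652 0.2186 0.066 ]
0.12951872216419194 -166.9926050868531
```

All three views agree to about 2 mm, and the tips are within 1 mm of the first mark. Descending to just above it.

>>> {"name": "drive_tool", "arguments": {
  "increments": [
    [[-1, 0.004, -0.004, 0.2, 0], [-1, 0.004, -0.004, 0.4, 0], [-1, 0.004, -0.004, 0.49, 0], [-1, 0.004, -0.004, 0.49, 0], [-1, 0.004, -0.004, 0.49, 0]]
  ]
}}

```text
time_s: 2.9
tcp_pos: [0.5663, 0.2176, 0.0841]
eef_rot: [-179.9, -0.1, -13.1]
contact_force: [-0.4, -0.5, 0.7]
gripper_width: 0.0003
gripper_force: 0.0
```

>>> {"name": "drive_tool", "arguments": {
  "increments": [
    [[-1, 0, 0, 0.02, 0], [-1, 0, 0, 0.04, 0], [-1, 0, 0, 0.04, 0], [-1, 0, 0, 0.04, 0]]
  ]
}}

```text
time_s: 3.4
tcp_pos: [0.5657, 0.2166, 0.078]
eef_rot: [180.0, -0.0, -13.1]
contact_force: [0.3, -0.1, 0.2]
gripper_width: 0.0008
gripper_force: 0.0
```

```bash
cat > st.py <<'E'
from plant import r, capture
import numpy as np
a=[]
for i in range(6):
    capture("scene"); s=r.get_state(); a.append([*s["tcp_pos"],*s["contact_force"]])
a=np.array(a); print(s["time_s"],a.mean(0).round(4),a.std(0).round(4))
E
python3 st.py
```

```text
3.7 [ 0.5657  0.2166  0.078  -0.2012 -0.0333 -0.0768] [0.     0.     0.     0.3705 0.4956 0.6255]
```

>>> {"name": "drive_tool", "arguments": {
  "increments": [
    [[-1, -0.006, -0.011, 0, 0], [-1, -0.006, -0.011, 0, 0], [-1, -0.006, -0.011, 0.012, 0], [-1, -0.006, -0.011, 0.022, 0], [-1, -0.006, -0.011, 0.022, 0]]
  ]
}}

```text
time_s: 4.32
tcp_pos: [0.5654, 0.2182, 0.0755]
eef_rot: [-180.0, -0.0, -13.1]
contact_force: [-1.4, 0.3, 3.9]
gripper_width: 0.0005
gripper_force: 1.6
```

```bash
python3 st.py
```

```text
4.625 [ 0.5654  0.2182  0.0755 -0.6653  0.8151  3.0099] [0.     0.     0.     0.4802 0.3727 0.6227]
```

Touching at about 3 N on the first mark. Sliding now.

>>> {"name": "drive_tool", "arguments": {
  "increments": [
    [[-1, 0, 0.05, 0, 0], [-1, 0, 0.1, 0, 0], [-1, 0, 0.15, 0, 0], [-1, 0, 0.2, 0, 0], [-1, 0, 0.25, 0, 0]]
  ]
}}

```text
time_s: 5.25
tcp_pos: [0.5585, 0.1885, 0.0754]
eef_rot: [-180.0, -0.0, -13.1]
contact_force: [0.2, 2.7, 3.3]
gripper_width: 0.0005
gripper_force: 1.7
```

```bash
python3 st.py
```

```text
5.55 [ 0.5582  0.188   0.0753  1.3007 -1.748   3.5127] [0.0000e+00 1.0000e-04 1.0000e-04 6.8500e-01 1.2025e+00 4.9360e-01]
```

>>> {"name": "drive_tool", "arguments": {
  "increments": [
    [[-1, 0, 0.08, 0, 0], [-1, 0, 0.16, 0, 0], [-1, 0, 0.24, 0, 0], [-1, 0, 0.32, 0, 0], [-1, 0, 0.4, 0, 0]]
  ]
}}

```text
time_s: 6.18
tcp_pos: [0.5474, 0.1415, 0.0754]
eef_rot: [-180.0, -0.0, -13.1]
contact_force: [-0.0, 2.3, 2.9]
gripper_width: 0.0005
gripper_force: 1.7
```

```bash
python3 st.py
```

```text
6.475 [ 0.547   0.1409  0.0752  0.5611 -2.286   3.4432] [0.000e+00 3.000e-04 1.000e-04 6.489e-01 4.907e-01 4.696e-01]
```

>>> {"name": "drive_tool", "arguments": {
  "increments": [
    [[-1, 0, 0.1, 0, 0], [-1, 0, 0.2, 0, 0], [-1, 0, 0.3, 0, 0], [-1, 0, 0.38, 0, 0], [-1, 0, 0.42, 0, 0]]
  ]
}}

```text
time_s: 7.1
tcp_pos: [0.536, 0.0923, 0.0754]
eef_rot: [-180.0, -0.0, -13.1]
contact_force: [0.6, 2.1, 2.5]
gripper_width: 0.0005
gripper_force: 1.6
```

```bash
python3 st.py
python3 - <<'E'
from plant import capture
import cv2
cv2.imwrite("pics/w1.png",capture("wrist")[:,:,::-1])
E
```

```text
7.4 [ 0.5358  0.0922  0.0752  0.3472 -2.4254  3.4134] [0.000e+00 2.000e-04 1.000e-04 3.992e-01 8.367e-01 4.974e-01]
```

View pics/w1.png

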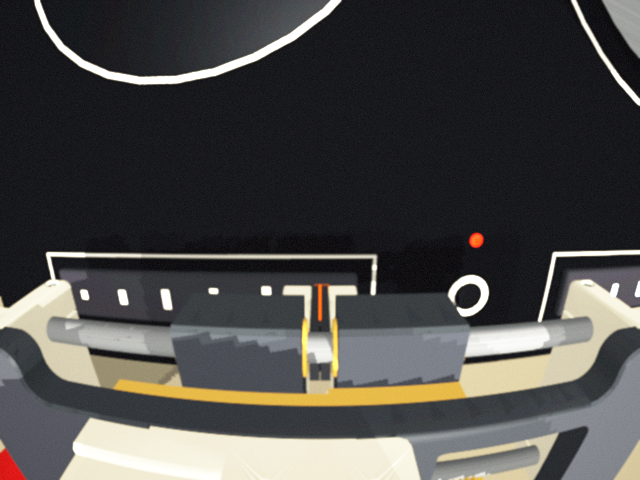

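The orange mark shows right between the closed tips at (320,300), and the press is steady at about 3.4 N. Nothing else has moved. Handing in.

```bash
python3 -c "
from plant import job
print(job.close_job())"
```

```text
the job is handed in; nothing more can be done
None
```

I slid the closed fingertips along the left bar, in front of the carafe's zone, from the first mark to the orange mark without lifting; they are still there pressing at about 3.4 N, and the job was handed in at about 7.5 s.

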